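# Put the idli stand's parts and the spoon away in the drawer

## Task

Take the washed idli stand apart and put its parts away in the drawer, one at a time in this order: the wing nut into the muffin cup, then the spacer sleeve into the round steel dabba, then the top plate flat into the empty square tray; the base with its stud stays standing where it is. Also put the loose spoon from the counter lengthwise into the tray that holds the other spoons, at whatever moment suits. Leave the muffin cup and the dabba upright in their tray, and have everything released and lying still at the end.

Things in the scene. Friction and masses are not known exactly. Their poses are not given: they have to be found in the camera images.
- wing_nut: Brass wing nut, already unscrewed: it rests loose on top of the stud stack and lifts straight off. Hub 16 mm across and 12 mm high with a 10 mm bore; two wings, 4 mm thick, reach to about 20 mm from the axis along its own +x and -x and up to 19 mm above its underside. Origin: centre of the underside, z up. The free hub sides face its own +y and -y.
- sleeve: Plain aluminium tube (the spacer sleeve), 20 mm outside, 10 mm bore, 26 mm long, slipped on the stud under the wing nut. Origin: centre of its lower end, z up along the tube.
- plate: Loose top plate of the steel idli stand: a trefoil of three bowls (58 mm across, 16 mm deep) round a hub, reaching 72 mm from the axis. A round collar, 24 mm across with a 10 mm bore, rises from the hub between 16 and 38 mm above the origin: take it by this. Origin: on the axis, level with the undersides of the bowls; z up. 0.13 to 0.25 kg.
- spoon: Loose steel spoon, 138 mm long, lying bowl upward on the counter, 28 to 56 g. Along its own x: bowl (35 mm round, 9 mm high) from 27 to 62 mm, then the arched handle back to -77 mm. Between x = -15 and +20 mm the handle is 11 mm wide, 4 mm thick, its middle 8 to 12 mm above the counter. Origin: under the handle near the balance point, at counter level; z up.
- stand: Base of the idli stand, loose, 0.6 kg: a steel trefoil of three bowls (reaching 72 mm from the axis, rim 22 mm high) on short legs, with a 24 mm boss up to 54 mm and a 6 mm upright stud up to 113 mm above the counter. At the start the plate (origin 41 mm up), on it the sleeve (79 mm up) and on that the wing nut (105 mm up) sit on the stud with 2 mm play all round. It stays where it is. Origin: on the axis at counter level, z up.
- muffin_cup: Round fluted silicone muffin cup, open, loose, 70 mm across the rim, 50 mm at the foot, 32 mm high, wall 2 mm, floor 3 mm. Stands in the same drawer tray as the dabba. Origin: centre of the underside.
- dabba: Round straight-sided steel dabba without its lid, open, loose, 82 mm across (rim bead 85 mm), 38 mm high, wall 2 mm, floor 3 mm. Origin: centre of the underside.
- cup_tray: Fixed white tray in the drawer in which the muffin cup and the dabba stand one behind the other: 185 mm (x) by 100 mm (y) by 20 mm high, wall and floor 3 mm. Origin: centre of the underside, 16 mm above the counter. The drawer is a fixed box, half open: its sides rise to 58 mm and its front, on the robot's side, to 76 mm above the counter; the ledge over its rear is 105 mm high and starts at least 72 mm beyond the trays.
- spoon_tray: Fixed white tray in the drawer, 185 mm (x) by 100 mm (y) by 20 mm high, wall and floor 3 mm, one of three such trays side by side; this one already holds two nested steel spoons lying along x, bowls to +x, on its left (+y) half (their tops 26 mm above the origin); its right (-y) half is free. The other like it holds a green fork. Origin: centre of the underside, 16 mm above the counter.
- plate_tray: Fixed empty square white tray at the left end of the drawer, 185 mm (x) by 180 mm (y) by 20 mm high, wall and floor 3 mm. Origin: centre of the underside, 16 mm above the counter.
Not all that is in view belongs to the job. Leave any pink or red look-alike of the spoon alone. Several things look just like the stand: the one meant starts farthest from the robot's base.

How it is judged:
On the way, in this order (a step that is already met when the one before it is completed fails the run):
1. the wing nut lies in the muffin cup, let go, while sleeve and plate are still on the stud (horizontal distance between wing_nut and muffin_cup below 0.03 m and z of wing_nut in the frame of muffin_cup between -0.005 and 0.03 m and contact force between the fingers and wing_nut below 0.05 N and horizontal distance between each of sleeve, plate and stand below 0.012 m), for 0.2 s.
2. the sleeve lies in the dabba, let go, while the plate is still on the stud (horizontal distance between sleeve and dabba below 0.043 m and z of sleeve in the frame of dabba between -0.005 and 0.03 m and contact force between the fingers and sleeve below 0.05 N and horizontal distance between plate and stand below 0.012 m), for 0.2 s.
3. the plate lies flat in the square tray, let go (horizontal distance between plate and plate_tray below 0.025 m and z of plate in the frame of plate_tray below 0.012 m and angle between plate's own z axis and vertical below 0.1 rad and contact force between the fingers and plate below 0.05 N), for 0.2 s.
At the end, for the whole second after the job is handed in: Nut in cup (30 mm of axis, under 30 mm up); sleeve in dabba (43, 30 mm); plate flat in square tray (25 mm, 0.1 rad); spoon in spoon tray (30 mm along, 47 across, 0.4 rad, level 0.22 rad); cup, dabba upright, 70 mm from tray centre; base upright, moved under 60 mm; all let go, at rest (0.03 m/s) (all of step 3 and horizontal distance between wing_nut and muffin_cup below 0.03 m and z of wing_nut in the frame of muffin_cup between -0.005 and 0.03 m and contact force between the fingers and wing_nut below 0.05 N and horizontal distance between sleeve and dabba below 0.043 m and z of sleeve in the frame of dabba between -0.005 and 0.03 m and contact force between the fingers and sleeve below 0.05 N and x of spoon in the frame of spoon_tray between -0.03 and 0.03 m and y of spoon in the frame of spoon_tray between -0.047 and 0.047 m and z of spoon in the frame of spoon_tray below 0.03 m and angle between the x axis of spoon and the x axis of spoon_tray, either way round below 0.4 rad and angle between spoon's own x axis and vertical between 1.35 and 1.79 rad and linear speed of each of wing_nut, sleeve, plate, spoon, muffin_cup, dabba below 0.03 m/s and angle between each of muffin_cup, dabba's own z axis and vertical below 0.25 rad and horizontal distance between each of muffin_cup, dabba and cup_tray below 0.07 m and distance of stand from where it was at the start of the episode below 0.06 m and angle between stand's own z axis and vertical below 0.1 rad); the robot touches nothing.
It fails at once if the stand's base is tipped over (angle between stand's own z axis and vertical above 0.5 rad).
It also fails if it takes over 128 s, if anything falls off the work surface, if the arm or the gripper's body presses on something with over 40 N, if the wrist force passes 120 N, or if a joint passes its speed limit or range.

## Robot

A 7-joint arm with a two-finger parallel gripper is mounted at the origin on the work surface. World frame = base frame: x ahead of the robot, y to its left, z up, the work surface at z = 0. Lengths are in m, angles in rad, forces in N, time in s.
With the tool pointing down it reaches from about 0.4 to 0.875 m from the base axis. Payload 4.4 kg.
Tool frame: the origin (TCP) lies midway between the tips of the shut fingers; the grasp point (between the pads) lies 19 mm behind it; x points along the fingers, y is the direction in which the jaws open and shut, and the axes are right-handed (so a half turn about x gives the same grasp; the last joint's range is limited). The gripper opens to 85 mm and grips with 20 to 120 N. Pads are 22 mm wide; open, the fingers measure 114 mm over their backs; the gripper's body (76 mm by 85 mm) begins 54 mm behind the grasp point. The pads swing forward as they close: fully open they stand 13 mm farther back than shut.
Start: joints at [1.272, 0.628, 0.038, 1.517, -0.027, 0.996, -0.02], TCP at [0.15, -0.632, 0.231] pointing down, gripper open.
Joint ranges: [-3.06, 3.06], [-0.37, 2.12], [-1.25, 1.32], [0.18, 2.47], [-1.1, 4.24], [0.23, 1.98], [-2.94, 2.94]. Speed limits (rad/s): [2.57, 2.57, 3.14, 3.14, 3.14, 3.14, 3.14].

## Interface

Orientations are given as a 3x3 rotation matrix whose columns are the frame's x, y, z axes.
In Python, from rig import arm, optics, order gives the robot as it stands.
- The arm moves only by the shell command python3 -m handwheel 'ROWS' [FORCE]. ROWS is JSON, a list that holds one entry, the list of rows, each a list of 7 numbers: the turn, a rotation vector about the tool's x, y, z in degrees, then the shift along the tool's x, y, z in m, then the finger opening in m, from 0 to 0.0854. In form: [[[wx, wy, wz, dx, dy, dz, grip], ...]]. A call has 1 to 20 rows; each row shifts and turns the pose as measured when the row begins, along the tool's axes as they then stand; what a row does not reach is not made up. A row lasts 1/8 s, in which the tool goes at most 62.5 mm and 10.7 degrees, less where a joint would pass 70% of its speed; a pose out of reach is approached as far as the arm can. A call with a gripper value outside its range is refused whole. The fingers move at their own pace and stop on an object; FORCE is the grip in N (left out, the last holds). Time passes only in rows, so rows that do not move let the fingers close. It gives the time, the measured TCP pose, the force and the opening at its end, in the units of the state.
- arm.get_state(): the state, without advancing time (a new reading comes with each control period).
- optics.get_image(name): name is "side" or "top"; returns a dict with "color" (400x640x3 uint8, red, green, blue), "camera_matrix" (3x3 intrinsics, pixels), "dist_coeffs" ([k1, k2, p1, p2, k3] as OpenCV has them; the pictures are not rectified), "R" (3x3) and "t" (3): a world point X has camera coordinates R X + t. Camera axes: x right, y down, z forward; pixel columns grow to the right and rows downward; lengths in m; the calibration is good to about 2 mm. A picture is of the moment at which its call begins. There is no depth.
- order.job_done(): hands the job in, once; it reports no verdict.
The state is a dict: "t": time; "q": joint angles; "qd": joint speeds; "joint_efforts": joint torques, N m; "tool_pos": TCP position; "orientation": TCP orientation; "contact_force": force on the tool from outside, world axes, zero at the start; "ft_torque": the same for the moment, N m; "opening": opening from 0.0 (shut) to 1.0 (fully open).
Only numpy, scipy, OpenCV 4.12 (cv2) and the standard library are available. Lean on these libraries where they do the work, as an engineer would, in place of code of your own. Each camera call takes 0.05 s, during which the arm holds its last target. There are 200 camera calls.

## Working session

There is one attempt and no reset: what is moved stays moved. The work goes in short steps, Python scripts to look and compute and a shell command to move; the robot and the scene stay as the last step left them, time stands still between calls to the robot, and variables do not carry over. Pictures are saved under pics/ and viewed, about 12 in all and at most 16, crops included, and the job is handed in when it is done.

```bash
ls; mkdir -p pics; python3 - <<'E'
from rig import arm, optics
import cv2,numpy as np
s=arm.get_state();print(s)
for n in("top","side"):
    d=optics.get_image(n);cv2.imwrite(f"pics/{n}0.png",d["color"][:,:,::-1])
    print(n,d["camera_matrix"],d["dist_coeffs"],d["R"],d["t"])
E
```

```text
pics
{'t': 0.0, 'q': array([ 1.27221822,  0.62932682,  0.0384275 ,  1.51840039, -0.02697717,
        0.99629156, -0.01995254]), 'qd': array([-4.21665545e-04, -1.10447256e-03, -6.11617131e-04,  2.18849370e-03,
        8.35702257e-05, -1.40578282e-04,  1.05909852e-03]), 'joint_efforts': array([ 1.47858507e-03, -5.63416314e+01,  1.22635368e+00, -1.93453950e+01,
        1.08479586e-02,  1.04887705e-02,  1.03488051e-05]), 'tool_pos': array([ 0.14982481, -0.63184027,  0.23039099]), 'orientation': array([[-4.74773266e-04,  2.30750067e-01, -9.73012940e-01],
       [ 1.84846951e-03, -9.73011185e-01, -2.30750552e-01],
       [-9.99998179e-01, -1.90813895e-03,  3.54252343e-05]]), 'contact_force': array([ 0.02092743, -0.64787547, -0.02011278]), 'ft_torque': array([ 0.01922207,  0.00884338, -0.03138131]), 'opening': 0.9982250153953152}
top [[461.19914433   0.         318.02316146]
 [  0.         461.19914433 193.17683266]
 [  0.           0.           1.        ]] [0.01786712 0.         0.         0.         0.        ] [[ 0.02787118 -0.99957003  0.00910824]
 [-0.97970343 -0.02912441 -0.19832537]
 [ 0.19850536 -0.00339581 -0.98009392]] [-0.14104113  0.4250378   1.3684071 ]
side [[497.36273159   0.         314.61933535]
 [  0.         497.36273159 190.72133676]
 [  0.           0.           1.        ]] [0.03074614 0.         0.         0.         0.        ] [[-0.79362846 -0.60826829 -0.01278871]
 [-0.42967828  0.57524994 -0.69603454]
 [ 0.43073245 -0.54689779 -0.71789439]] [0.29078637 0.30641327 1.23713632]
```

View pics/top0.png

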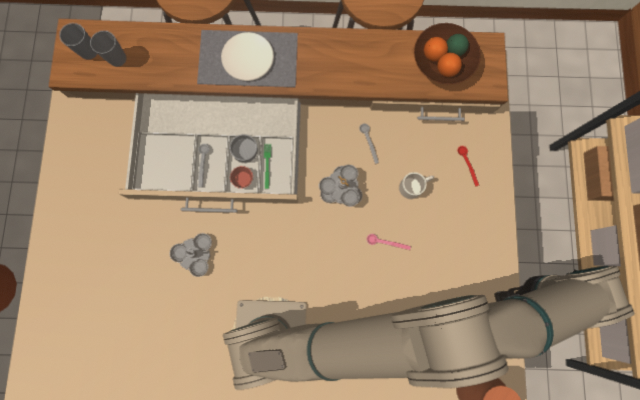

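View pics/side0.png

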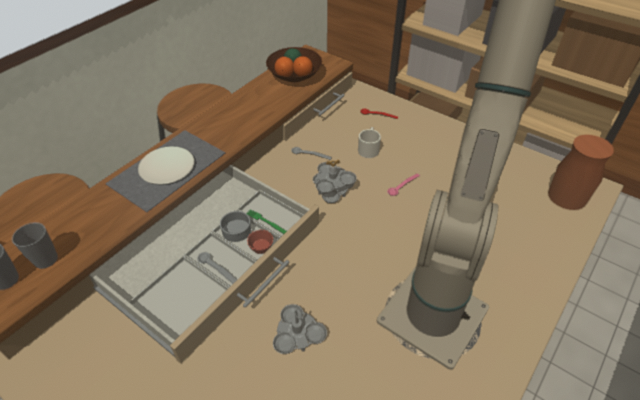

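The top view shows two stand look-alikes: A at (343,187) with a brass nut, and B at (195,254). The base axis projects to about (270,336), so A is the farther one and fits. The grey spoon is at (370,143); the pink one at (390,242) and the red one at (468,165) are decoys. I'll confirm this in enlarged crops.

```bash
cat > h.py <<'E'
import numpy as np, cv2
from rig import arm, optics
def cam(n):
    d=optics.get_image(n); return d
def ray(d,uv,z):
    p=cv2.undistortPoints(np.array([[uv]],float),np.array(d["camera_matrix"]),np.array(d["dist_coeffs"]))[0,0]
    R=np.array(d["R"]);t=np.array(d["t"]);c=-R.T@t;v=R.T@np.array([p[0],p[1],1])
    return c+v*(z-c[2])/v[2]
def proj(d,P):
    R=np.array(d["R"]);r,_=cv2.Rodrigues(R)
    return cv2.projectPoints(np.array(P,float).reshape(-1,1,3),r,np.array(d["t"],float),np.array(d["camera_matrix"]),np.array(d["dist_coeffs"]))[0][:,0]
def crop(d,x0,y0,x1,y1,s,name):
    im=cv2.resize(d["color"][y0:y1,x0:x1,::-1],None,fx=s,fy=s,interpolation=cv2.INTER_CUBIC)
    cv2.imwrite("pics/"+name,im)
E
python3 - <<'E'
from h import *
d=cam("top");a=d["color"]
e=cam("side")
crop(d,310,110,410,215,5.5,"c1.png")
crop(d,120,90,305,215,4.3,"c2.png")
for n,uv,z in(("A",(343,187),.04),("B",(195,254),.04),("spoon",(370,143),.01)):
    p=ray(d,uv,z);print(n,p,np.hypot(*p[:2]))
l=e["color"][145:215,300:370,::-1]
E
```

```text
A [ 0.45124564 -0.20505743  0.04      ] 0.495652269585733
B [0.23406127 0.23211258 0.04      ] 0.3296375648898869
spoon [ 0.60470862 -0.29090171  0.01      ] 0.6710412199062128
```

View pics/c1.png

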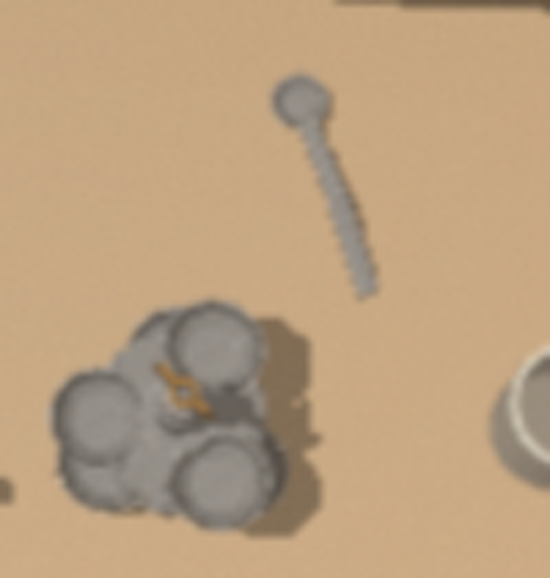

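View pics/c2.png

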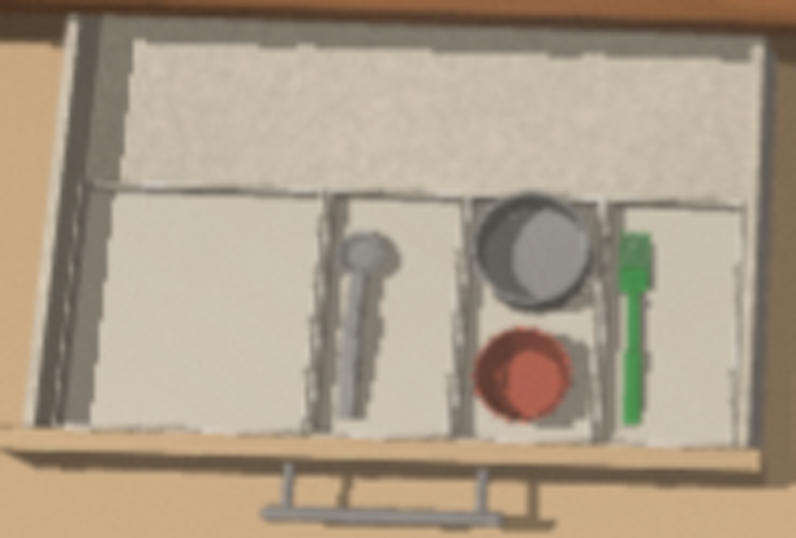

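Crop c1: stand A has the brass nut centred at pixel (343.5,181.3), wings running from (339.1,176.7) to (348.2,185.5); spoon bowl at (364.9,128.5), tail at (376.7,163.6). Crop c2: cup rim centre at (241.4,176.7), dabba rim centre at (243.7,148.6), spoon tray free on its right half, plate tray empty.

```bash
python3 - <<'E'
from h import *
d=cam("top")
f=lambda x,y:(120+(x+.5)/4.3-.5,90+(y+.5)/4.3-.5)
g=lambda x,y:(310+(x+.5)/5.5-.5,110+(y+.5)/5.5-.5)
for n,uv,z in(("nut hub",g(184,392),.117),("w1",g(160,367),.122),("w2",g(210,415),.122),("bowl",g(302,102),.008),("tail",g(367,293),.004),
 ("plbowl1",g(216,343),.057),("plb2",g(97,417),.057),("plb3",g(222,482),.057),
 ("cup",f(522,373),.051),("cupfoot",f(535,378),.022),("dabba",f(532,252),.057),
 ("T spoon TL",f(330,192),.036),("T spoon TR",f(467,198),.036),("spoon TR bottom",f(457,440),.036),("spoon TL bottom",f(318,432),.036),
 ("plate TL",f(88,183),.036),("front rim L",f(0,430),.076),("front rim R",f(760,453),.076),("forkTR",f(744,206),.036),("nest bowl",f(368,254),.04),("nest tail",f(350,415),.038)):
    p=ray(d,uv,z);print(n,p.round(4),round(float(np.hypot(*p[:2])),3))
E
```

```text
nut hub [ 0.4527 -0.2004  0.117 ] 0.495
w1 [ 0.4648 -0.1872  0.122 ] 0.501
w2 [ 0.4396 -0.214   0.122 ] 0.489
bowl [ 0.6549 -0.2731  0.008 ] 0.71
tail [ 0.5411 -0.3122  0.004 ] 0.625
plbowl1 [ 0.4952 -0.2212  0.057 ] 0.542
plb2 [ 0.4511 -0.156   0.057 ] 0.477
plb3 [ 0.4165 -0.2257  0.057 ] 0.474
cup [0.4728 0.1083 0.051 ] 0.485
cupfoot [0.4762 0.1035 0.022 ] 0.487
dabba [0.5607 0.1055 0.057 ] 0.571
T spoon TL [0.608 0.259 0.036] 0.661
T spoon TR [0.6066 0.1589 0.036 ] 0.627
spoon TR bottom [0.4258 0.1541 0.036 ] 0.453
spoon TL bottom [0.4287 0.2533 0.036 ] 0.498
plate TL [0.6091 0.4352 0.036 ] 0.749
front rim L [0.4156 0.4609 0.076 ] 0.621
front rim R [ 0.4149 -0.0642  0.076 ] 0.42
forkTR [ 0.6069 -0.0438  0.036 ] 0.608
nest bowl [0.5606 0.2268 0.04  ] 0.605
nest tail [0.4414 0.2311 0.038 ] 0.498
```

```bash
cat > go.py <<'E'
# go.py x y z yaw_deg : turn (deg, tool axes) then shift in target tool axes
import sys,numpy as np
from scipy.spatial.transform import Rotation as Ro
from rig import arm
def plan(x,y,z,yaw):
    s=arm.get_state();R=np.array(s["orientation"]);p=np.array(s["tool_pos"])
    best=None
    for k in(0,180):
        a=np.radians(yaw+k);X=np.array([0,0,-1.]);Y=np.array([np.cos(a),np.sin(a),0]);T=np.c_[X,Y,np.cross(X,Y)]
        w=Ro.from_matrix(R.T@T).as_rotvec(degrees=True)
        if best is None or np.linalg.norm(w)<np.linalg.norm(best[0]):best=(w,T)
    w,T=best;dp=np.array([x,y,z])-p
    print("t",round(s["t"],2),"pos",p.round(4),"open",round(s["opening"]*85.4,1),"F",np.round(s["contact_force"],1),"q7",round(s["q"][6],2),"q1",round(s["q"][0],2))
    print("turn",w.round(1),"shift in target axes",(T.T@dp).round(4),"in current axes",(R.T@dp).round(4))
if __name__=="__main__": plan(*map(float,sys.argv[1:]))
E
python3 go.py .453 -.2005 .18 -43.2
```

```text
t 0.25 pos [ 0.1499 -0.6322  0.2309] open 85.0 F [-0.1 -0.5  0.5] q7 -0.02 q1 1.27
turn [-33.5  -0.    0. ] shift in target axes [ 0.0509 -0.0746 -0.5222] in current axes [ 0.0512 -0.3501 -0.3945]
```

```bash
python3 -m handwheel '[[[-8.4,0,0,0,0,0,0.06],[-8.4,0,0,0,0,0,0.06],[-8.4,0,0,0,0,0,0.05],[-8.4,0,0,0,0,0,0.05],[0,0,0,0,-0.007,-0.05,0.05],[0,0,0,0,-0.007,-0.05,0.05],[0,0,0,0,-0.007,-0.05,0.05],[0,0,0,0,-0.007,-0.05,0.05],[0,0,0,0,-0.007,-0.05,0.05],[0,0,0,0,-0.007,-0.05,0.05],[0,0,0,0,-0.007,-0.05,0.05],[0,0,0,0,-0.007,-0.05,0.05],[0,0,0,0,-0.007,-0.05,0.05],[0,0,0,0,-0.007,-0.05,0.05],[0,0,0,0,0,0,0.05]]]' 30; python3 go.py .453 -.2005 .18 -43.2
```

```text
t: 2.12
tool_pos: [0.4414, -0.2018, 0.2298]
orientation: [[0.003, 0.742, -0.67], [-0.001, -0.67, -0.742], [-1.0, 0.002, -0.002]]
contact_force: [-0.1, -0.2, -0.1]
opening: 0.583
t 2.12 pos [ 0.4414 -0.2018  0.2298] open 49.8 F [-0.1 -0.2 -0.1] q7 -0.47 q1 0.5
turn [ 1.1 -0.1 -0.1] shift in target axes [ 0.0498  0.0076 -0.0089] in current axes [ 0.0498  0.0076 -0.0087]
```

```bash
python3 -m handwheel '[[[1.1,0,0,0.025,0.0076,-0.0088,0.045],[0,0,0,0.02,0,0,0.04],[0,0,0,0,0,0,0.04]]]'; python3 go.py .453 -.2005 .106 -43.2; python3 - <<'E'
from h import *
d=cam("side")
crop(d,285,115,385,215,6,"c3.png")
for P in([.453,-.2005,.117],[.453,-.2005,.105],[.453,-.2005,.186]): print(((proj(d,P)[0]-[285,115]+.5)*6-.5).round(0))
E
```

```text
t: 2.5
tool_pos: [0.4527, -0.2025, 0.1842]
orientation: [[0.003, 0.728, -0.685], [-0.003, -0.685, -0.728], [-1.0, 0.004, -0.0]]
contact_force: [-1.0, 0.5, 0.7]
opening: 0.464
t 2.5 pos [ 0.4527 -0.2025  0.1842] open 39.6 F [-1.   0.5  0.7] q7 -0.52 q1 0.48
turn [-0.1 -0.  -0.2] shift in target axes [ 0.0782 -0.0011 -0.0017] in current axes [ 0.0782 -0.0014 -0.0017]
[286. 283.]
[286. 301.]
[288. 175.]
```

View pics/c3.png

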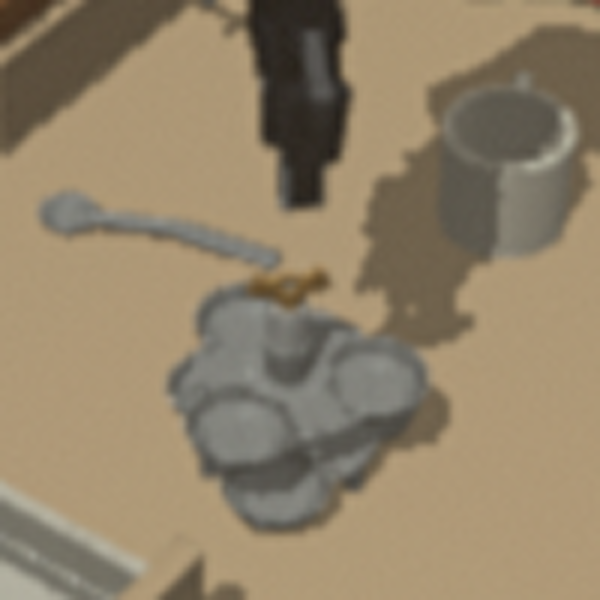

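The nut sits at about (290,290) in the crop, against a prediction of (286,292), so the agreement is around 1.5 mm. The gripper is straight above it, with the jaws across the hub.

```bash
python3 -m handwheel '[[[0,0,0,0.03,-0.0007,-0.001,0.04],[0,0,0,0.03,0,0,0.04],[0,0,0,0.014,0,0,0.04],[0,0,0,0,0,0,0.03]]]'; python3 go.py .4525 -.201 .1065 -43.2
```

```text
t: 3.05
tool_pos: [0.4562, -0.2057, 0.1133]
orientation: [[0.012, 0.725, -0.688], [-0.008, -0.688, -0.725], [-1.0, 0.014, -0.003]]
contact_force: [-0.0, 0.1, 0.2]
opening: 0.351
t 3.05 pos [ 0.4562 -0.2057  0.1133] open 30.0 F [-0.   0.1  0.2] q7 -0.55 q1 0.45
turn [-0.3 -0.2 -0.8] shift in target axes [ 0.0068 -0.0059 -0.0009] in current axes [ 0.0067 -0.006  -0.0008]
```

```bash
python3 -m handwheel '[[[-0.3,-0.2,-0.8,0.004,-0.006,-0.0008,0.03],[0,0,0,0,0,0,0.03]]]'; python3 go.py .4525 -.201 .1065 -43.2
```

```text
t: 3.3
tool_pos: [0.4533, -0.2013, 0.1108]
orientation: [[0.001, 0.729, -0.685], [-0.001, -0.685, -0.729], [-1.0, 0.002, 0.0]]
contact_force: [1.2, -0.8, 0.4]
opening: 0.35
t 3.3 pos [ 0.4533 -0.2013  0.1108] open 29.9 F [ 1.2 -0.8  0.4] q7 -0.55 q1 0.45
turn [-0.   0.  -0.1] shift in target axes [ 0.0043 -0.0008  0.0003] in current axes [ 0.0043 -0.0008  0.0003]
```

```bash
python3 -m handwheel '[[[0,0,0,0.0035,-0.0005,0,0.024],[0,0,0,0,0,0,0.0],[0,0,0,0,0,0,0.0],[0,0,0,0,0,0,0.0]]]' 30; python3 go.py .4525 -.201 .1065 -43.2
```

```text
t: 3.8
tool_pos: [0.4536, -0.2012, 0.1081]
orientation: [[0.003, 0.729, -0.685], [-0.002, -0.685, -0.729], [-1.0, 0.004, -0.001]]
contact_force: [-0.8, -0.2, -0.6]
opening: 0.168
t 3.8 pos [ 0.4536 -0.2012  0.1081] open 14.4 F [-0.8 -0.2 -0.6] q7 -0.55 q1 0.45
turn [-0.  -0.  -0.2] shift in target axes [ 0.0016 -0.001   0.0006] in current axes [ 0.0016 -0.001   0.0006]
```

```bash
python3 -m handwheel '[[[0,0,0,-0.01,0,0,0.0],[0,0,0,-0.02,0,0,0.0],[0,0,0,-0.03,0,0,0.0],[0,0,0,-0.03,0,0,0.0],[0,0,0,0,0,0,0.0]]]'; python3 go.py .4728 .1065 .19 -43.2;python3 - <<'E'
from h import *
d=cam("side")
crop(d,285,95,385,195,5,"c4.png")
E
```

```text
t: 4.42
tool_pos: [0.4535, -0.201, 0.2029]
orientation: [[0.004, 0.729, -0.684], [-0.002, -0.684, -0.729], [-1.0, 0.005, -0.001]]
contact_force: [-0.5, -0.1, -0.0]
opening: 0.164
t 4.42 pos [ 0.4535 -0.201   0.2029] open 14.0 F [-0.5 -0.1 -0. ] q7 -0.51 q1 0.48
turn [ 0.  -0.1 -0.3] shift in target axes [ 0.0129 -0.1964 -0.2374] in current axes [ 0.0123 -0.1964 -0.2374]
```

View pics/c4.png

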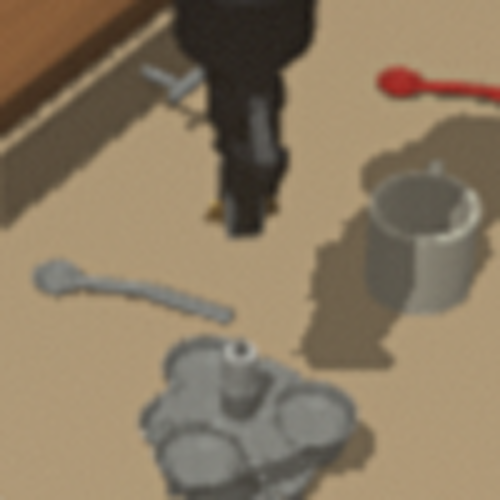

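The nut is held: its wings show at (215,212) and (272,205). The sleeve is still on the stud, top at (240,350) in the crop. Next I carry the nut to the cup.

```bash
python3 -m handwheel '[[[0,0,-0.3,0,-0.0245,-0.0297,0],[0,0,0,0,-0.0245,-0.0297,0],[0,0,0,0,-0.0245,-0.0297,0],[0,0,0,0,-0.0245,-0.0297,0],[0,0,0,0,-0.0245,-0.0297,0],[0,0,0,0,-0.0245,-0.0297,0],[0,0,0,0,-0.0245,-0.0297,0],[0,0,0,0,-0.0245,-0.0297,0],[0,0,0,0,0,0,0]]]'; python3 go.py .4735 .1065 .12 -43.2
```

```text
t: 5.6
tool_pos: [0.4675, 0.1151, 0.1944]
orientation: [[-0.017, 0.727, -0.686], [0.002, -0.686, -0.727], [-1.0, -0.014, 0.011]]
contact_force: [-0.0, -0.7, -0.0]
opening: 0.165
t 5.6 pos [0.4675 0.1151 0.1944] open 14.1 F [-0.  -0.7 -0. ] q7 -1.18 q1 -0.16
turn [-0.1  0.6  0.8] shift in target axes [0.0744 0.0102 0.0022] in current axes [0.0743 0.0112 0.0013]
```

```bash
python3 -m handwheel '[[[0,0.6,0.8,0.035,0.0108,0.0018,0],[0,0,0,0.035,0,0,0],[0,0,0,0,0,0,0]]]'; python3 go.py .4735 .1065 .042 -43.2;python3 - <<'E'
from h import *
d=cam("top")
crop(d,200,120,290,210,6,"c5.png")
for P in([.4735,.1065,.051],[.4735,.1065,.12]): print(((proj(d,P)[0]-[200,120]+.5)*6-.5).round(0))
E
```

```text
t: 5.98
tool_pos: [0.4724, 0.1038, 0.1213]
orientation: [[-0.002, 0.727, -0.687], [-0.003, -0.687, -0.727], [-1.0, 0.0, 0.004]]
contact_force: [-0.4, 0.0, 0.6]
opening: 0.166
t 5.97 pos [0.4724 0.1038 0.1213] open 14.2 F [-0.4  0.   0.6] q7 -1.2 q1 -0.17
turn [-0.2  0.2 -0. ] shift in target axes [ 0.0793 -0.0011 -0.0027] in current axes [ 0.0793 -0.0011 -0.003 ]
[252. 339.]
[230. 306.]
```

View pics/c5.png

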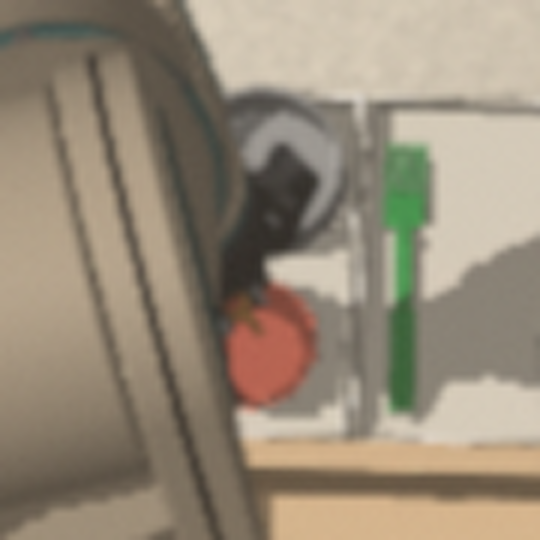

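The cup's right edge (318) and bottom edge (408) match the prediction of 321 and 408. The nut is still held above the cup, so I lower and release.

```bash
python3 -m handwheel '[[[-0.2,0.2,0,0.03,-0.001,-0.003,0],[0,0,0,0.03,0,0,0],[0,0,0,0.018,0,0,0],[0,0,0,0,0,0,0]]]'; python3 go.py .4735 .1065 .042 -43.2
```

```text
t: 6.52
tool_pos: [0.4799, 0.1059, 0.0478]
orientation: [[0.012, 0.727, -0.687], [0.002, -0.687, -0.727], [-1.0, 0.007, -0.009]]
contact_force: [0.3, 0.6, -0.1]
opening: 0.166
t 6.53 pos [0.4799 0.1059 0.0478] open 14.2 F [ 0.3  0.6 -0.1] q7 -1.24 q1 -0.21
turn [-0.2 -0.5 -0.4] shift in target axes [ 0.0058 -0.0051  0.0039] in current axes [ 0.0057 -0.0051  0.004 ]
```

```bash
python3 -m handwheel '[[[0,-0.5,-0.4,0.006,-0.005,0.004,0],[0,0,0,0,0,0,0],[0,0,0,0,0,0,0.022],[0,0,0,0,0,0,0.024],[0,0,0,0,0,0,0.024],[0,0,0,-0.03,0,0,0.024],[0,0,0,-0.04,0,0,0.024],[0,0,0,-0.05,0,0,0.03],[0,0,0,-0.03,0,0,0.035],[0,0,0,0,0,0,0.04]]]'; python3 go.py .4525 -.201 .19 -43.2;python3 - <<'E'
from h import *
d=cam("side")
crop(d,205,140,385,240,4,"c6.png")
print(ray(d,(333,165),.105), ((proj(d,[.4525,-.201,.105])[0]-[205,140]+.5)*4-.5))
E
```

```text
t: 7.78
tool_pos: [0.4745, 0.1064, 0.1993]
orientation: [[0.005, 0.727, -0.687], [0.001, -0.687, -0.727], [-1.0, 0.003, -0.004]]
contact_force: [0.1, 0.1, -0.6]
opening: 0.468
t 7.78 pos [0.4745 0.1064 0.1993] open 40.0 F [ 0.1  0.1 -0.6] q7 -1.17 q1 -0.14
turn [-0.2 -0.2 -0.2] shift in target axes [0.0093 0.1944 0.2392] in current axes [0.0089 0.1952 0.2386]
[ 0.45044782 -0.20090312  0.105     ] [511.32336006 100.29388032]
```

View pics/c6.png

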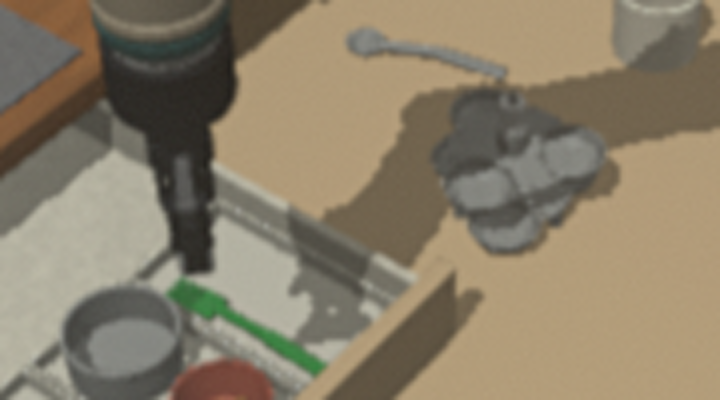

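Released: the fingers are empty, the sleeve is still on the stud at (511,100), and a brass glint shows in the cup at (225,395). I'll check the nut by colour while going back for the sleeve.

```bash
python3 -m handwheel '[[[0,0,-0.2,0,0.0244,0.03,0.04],[0,0,0,0,0.0244,0.03,0.04],[0,0,0,0,0.0244,0.03,0.04],[0,0,0,0,0.0244,0.03,0.04],[0,0,0,0,0.0244,0.03,0.04],[0,0,0,0,0.0244,0.03,0.04],[0,0,0,0,0.0244,0.03,0.04],[0,0,0,0,0.0244,0.03,0.04],[0,0,0,0,0,0,0.04]]]'; python3 go.py .4518 -.201 .13 -43.2;python3 - <<'E'
from h import *
d=cam("top");h=cv2.cvtColor(d["color"],cv2.COLOR_RGB2HSV)[160:195,225:260]
m=(h[...,0]>9)&(h[...,0]<28)&(h[...,1]>130)
v,u=np.nonzero(m);print(len(u), u.mean()+225,v.mean()+160,ray(d,(u.mean()+225,v.mean()+160),.035))
E
```

```text
t: 8.95
tool_pos: [0.4429, -0.2101, 0.1842]
orientation: [[-0.022, 0.729, -0.684], [0.008, -0.684, -0.729], [-1.0, -0.021, 0.01]]
contact_force: [0.3, 0.2, -0.0]
opening: 0.466
t 8.95 pos [ 0.4429 -0.2101  0.1842] open 39.8 F [ 0.3  0.2 -0. ] q7 -0.51 q1 0.52
turn [0.  0.6 1.2] shift in target axes [ 0.0542  0.0002 -0.0127] in current axes [ 0.054   0.0014 -0.0132]
32 242.46875 176.46875 [0.4763824  0.10647085 0.035     ]
```

The nut is in the cup at (0.476, 0.106). Now the sleeve.

```bash
python3 -m handwheel '[[[0,0.6,1.2,0.02,0.0008,-0.013,0.04],[0,0,0,0.02,0,0,0.04],[0,0,0,0,0,0,0.04]]]'; python3 go.py .4518 -.201 .083 -43.2
```

```text
t: 9.38
tool_pos: [0.4515, -0.194, 0.1409]
orientation: [[-0.003, 0.734, -0.679], [0.006, -0.679, -0.734], [-1.0, -0.007, -0.002]]
contact_force: [0.1, 0.7, 0.7]
opening: 0.467
t 9.38 pos [ 0.4515 -0.194   0.1409] open 39.9 F [0.1 0.7 0.7] q7 -0.55 q1 0.47
turn [ 0.4 -0.1  0.4] shift in target axes [0.0579 0.0051 0.0049] in current axes [0.0578 0.0054 0.0051]
```

```bash
python3 -m handwheel '[[[0.4,-0.1,0.4,0.02,0.0054,0.005,0.04],[0,0,0,0,0,0,0.04]]]'; python3 go.py .4518 -.201 .083 -43.2
```

```text
t: 9.62
tool_pos: [0.4525, -0.1992, 0.121]
orientation: [[0.001, 0.731, -0.682], [0.001, -0.682, -0.731], [-1.0, -0.0, -0.001]]
contact_force: [0.4, 0.1, -0.5]
opening: 0.468
t 9.62 pos [ 0.4525 -0.1992  0.121 ] open 40.0 F [ 0.4  0.1 -0.5] q7 -0.56 q1 0.47
turn [ 0.2 -0.1  0. ] shift in target axes [0.038  0.0007 0.0018] in current axes [0.038  0.0007 0.0019]
```

```bash
python3 -m handwheel '[[[0,-0.1,0,0.015,0.0007,0.0018,0.04],[0,0,0,0.012,0,0,0.04],[0,0,0,0.008,0,0,0.036],[0,0,0,0,0,0,0.034]]]'; python3 go.py .4518 -.201 .083 -43.2
```

```text
t: 10.12
tool_pos: [0.453, -0.2002, 0.0852]
orientation: [[0.002, 0.732, -0.681], [-0.0, -0.681, -0.732], [-1.0, 0.001, -0.001]]
contact_force: [-0.2, -0.7, 1.7]
opening: 0.399
t 10.12 pos [ 0.453  -0.2002  0.0852] open 34.1 F [-0.2 -0.7  1.7] q7 -0.58 q1 0.45
turn [ 0.3 -0.  -0.1] shift in target axes [ 0.0022 -0.0003  0.0015] in current axes [ 0.0022 -0.0003  0.0015]
```

```bash
python3 -m handwheel '[[[0,0,0,0.002,0,0.001,0.03],[0,0,0,0,0,0,0.0],[0,0,0,0,0,0,0.0],[0,0,0,0,0,0,0.0],[0,0,0,-0.01,0,0,0],[0,0,0,-0.02,0,0,0],[0,0,0,-0.03,0,0,0],[0,0,0,-0.03,0,0,0],[0,0,0,-0.02,0,0,0],[0,0,0,0,0,0,0]]]' 40; python3 go.py .5607 .1055 .19 -43.2;python3 - <<'E'
from h import *
d=cam("side")
crop(d,285,95,385,195,5,"c7.png")
E
```

```text
t: 11.38
tool_pos: [0.4526, -0.2011, 0.2002]
orientation: [[0.005, 0.732, -0.681], [-0.002, -0.681, -0.732], [-1.0, 0.005, -0.002]]
contact_force: [1.1, 0.1, -0.6]
opening: 0.216
t 11.38 pos [ 0.4526 -0.2011  0.2002] open 18.5 F [ 1.1  0.1 -0.6] q7 -0.52 q1 0.5
turn [ 0.3 -0.1 -0.3] shift in target axes [ 0.0102 -0.1311 -0.2975] in current axes [ 0.0102 -0.1296 -0.2981]
```

View pics/c7.png

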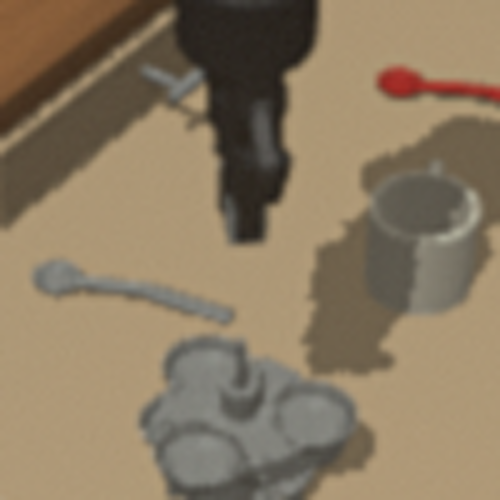

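The sleeve is off the stud and held (opening 18.5 mm). The plate, with its collar at (240,388), stays put.

```bash
python3 -m handwheel '[[[0.3,0,-0.3,0,-0.0145,-0.033,0],[0,0,0,0,-0.0145,-0.033,0],[0,0,0,0,-0.0145,-0.033,0],[0,0,0,0,-0.0145,-0.033,0],[0,0,0,0,-0.0145,-0.033,0],[0,0,0,0,-0.0145,-0.033,0],[0,0,0,0,-0.0145,-0.033,0],[0,0,0,0,-0.0145,-0.033,0],[0,0,0,0,-0.0145,-0.033,0],[0,0,0,0,0,0,0]]]'; python3 go.py .5607 .1055 .045 -43.2
```

```text
t: 12.68
tool_pos: [0.5565, 0.1135, 0.1873]
orientation: [[-0.021, 0.727, -0.687], [0.002, -0.687, -0.727], [-1.0, -0.017, 0.013]]
contact_force: [-0.3, -0.2, -0.6]
opening: 0.218
t 12.68 pos [0.5565 0.1135 0.1873] open 18.6 F [-0.3 -0.2 -0.6] q7 -1.13 q1 -0.12
turn [-0.2  0.7  1. ] shift in target axes [0.1423 0.0086 0.003 ] in current axes [0.1421 0.011  0.0011]
```

```bash
python3 -m handwheel '[[[0,0.7,1,0.04,0.0105,0.0015,0],[0,0,0,0.04,0,0,0],[0,0,0,0,0,0,0]]]'; python3 go.py .5607 .1055 .045 -43.2
```

```text
t: 13.05
tool_pos: [0.5605, 0.1026, 0.1031]
orientation: [[-0.003, 0.727, -0.687], [-0.004, -0.687, -0.727], [-1.0, 0.0, 0.005]]
contact_force: [-0.1, -0.2, 0.3]
opening: 0.219
t 13.05 pos [0.5605 0.1026 0.1031] open 18.7 F [-0.1 -0.2  0.3] q7 -1.15 q1 -0.13
turn [-0.2  0.3 -0. ] shift in target axes [ 0.0581 -0.0019 -0.0022] in current axes [ 0.0581 -0.0019 -0.0025]
```

```bash
python3 -m handwheel '[[[0,0.3,0,0.03,-0.002,-0.0025,0],[0,0,0,0.025,0,0,0],[0,0,0,0.004,0,0.002,0],[0,0,0,0,0,0,0],[0,0,0,0,0,0,0.028],[0,0,0,0,0,0,0.032],[0,0,0,0,0,0,0.032],[0,0,0,-0.03,0,0,0.032],[0,0,0,-0.04,0,0,0.032],[0,0,0,-0.05,0,0,0.032],[0,0,0,-0.03,0,0,0.04],[0,0,0,0,0,0,0.04]]]'; python3 go.py .4518 -.201 .19 -43.2
```

```text
t: 14.55
tool_pos: [0.5625, 0.1025, 0.2056]
orientation: [[0.011, 0.725, -0.689], [0.0, -0.689, -0.725], [-1.0, 0.007, -0.008]]
contact_force: [0.6, 0.2, -1.3]
opening: 0.466
t 14.55 pos [0.5625 0.1025 0.2056] open 39.8 F [ 0.6  0.2 -1.3] q7 -1.12 q1 -0.11
turn [-0.4 -0.4 -0.4] shift in target axes [0.0156 0.1271 0.297 ] in current axes [0.0143 0.1288 0.2963]
```

```bash
python3 -m handwheel '[[[0,0,0,0,0.0145,0.033,0.045],[0,0,0,0,0.0145,0.033,0.045],[0,0,0,0,0.0145,0.033,0.045],[0,0,0,0,0.0145,0.033,0.045],[0,0,0,0,0.0145,0.033,0.045],[0,0,0,0,0.0145,0.033,0.045],[0,0,0,0,0.0145,0.033,0.045],[0,0,0,0,0.0145,0.033,0.045],[0,0,0,0,0.0145,0.033,0.045],[0,0,0,0,0,0,0.045]]]'; python3 go.py .4518 -.201 .12 -43.2;python3 - <<'E'
from h import *
d=cam("top")
a=cv2.resize(d["color"][130:200,210:290,::-1],None,fx=5,fy=5,interpolation=2)
b=cv2.resize(d["color"][145:215,310:390,::-1],None,fx=5,fy=5,interpolation=2)
cv2.imwrite("pics/c8.png",np.hstack([a,b]))
E
```

```text
t: 15.8
tool_pos: [0.4432, -0.2104, 0.195]
orientation: [[-0.004, 0.727, -0.687], [0.004, -0.687, -0.727], [-1.0, -0.006, -0.0]]
contact_force: [0.5, 0.2, 0.2]
opening: 0.53
t 15.8 pos [ 0.4432 -0.2104  0.195 ] open 45.2 F [0.5 0.2 0.2] q7 -0.51 q1 0.53
turn [-0.2 -0.   0.3] shift in target axes [ 0.075  -0.0002 -0.0127] in current axes [ 0.075   0.0002 -0.0127]
```

View pics/c8.png

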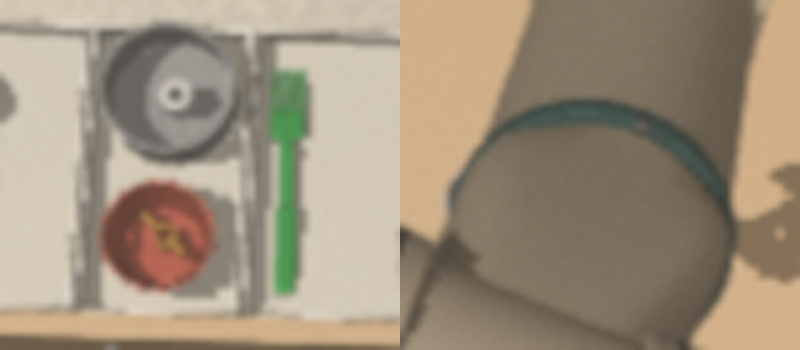

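The sleeve stands in the dabba at (175,95) and the nut lies in the cup at (165,235). Next, the plate.

```bash
python3 -m handwheel '[[[-0.2,0,0.3,0.025,0,-0.0127,0.045],[0,0,0,0.025,0,0,0.045],[0,0,0,0.01,0,0,0.045],[0,0,0,0,0,0,0.045]]]' 80; python3 go.py .4522 -.201 .060 -43.2
```

```text
t: 16.35
tool_pos: [0.4544, -0.1936, 0.1326]
orientation: [[0.0, 0.735, -0.678], [0.005, -0.678, -0.735], [-1.0, -0.003, -0.004]]
contact_force: [-0.1, -0.1, 0.1]
opening: 0.53
t 16.35 pos [ 0.4544 -0.1936  0.1326] open 45.3 F [-0.1 -0.1  0.1] q7 -0.57 q1 0.47
turn [ 0.5 -0.2  0.2] shift in target axes [0.0726 0.0034 0.0069] in current axes [0.0725 0.0036 0.0072]
```

```bash
python3 -m handwheel '[[[0.5,-0.2,0.2,0.006,0.0036,0.007,0.045],[0,0,0,0.022,0,0,0.045],[0,0,0,0.022,0,0,0.045],[0,0,0,0.01,0,0,0.042],[0,0,0,0,0,0,0.042]]]'; python3 go.py .4522 -.201 .060 -43.2
```

```text
t: 16.98
tool_pos: [0.4547, -0.204, 0.0735]
orientation: [[0.007, 0.728, -0.686], [-0.004, -0.686, -0.728], [-1.0, 0.008, -0.002]]
contact_force: [-1.0, -0.3, -0.1]
opening: 0.492
t 16.98 pos [ 0.4547 -0.204   0.0735] open 42.0 F [-1.  -0.3 -0.1] q7 -0.59 q1 0.45
turn [-0.1 -0.1 -0.5] shift in target axes [ 0.0135 -0.0039 -0.0005] in current axes [ 0.0135 -0.004  -0.0005]
```

```bash
python3 -m handwheel '[[[0,-0.1,-0.5,0.007,-0.004,-0.0005,0.042],[0,0,0,0.005,0,0,0.038],[0,0,0,0,0,0,0.036]]]'; python3 go.py .4522 -.201 .060 -43.2
```

```text
t: 17.35
tool_pos: [0.4531, -0.2013, 0.0622]
orientation: [[0.002, 0.727, -0.686], [-0.0, -0.686, -0.727], [-1.0, 0.001, -0.001]]
contact_force: [-0.4, -0.5, 0.0]
opening: 0.425
t 17.35 pos [ 0.4531 -0.2013  0.0622] open 36.3 F [-0.4 -0.5  0. ] q7 -0.6 q1 0.44
turn [-0.1 -0.1 -0.1] shift in target axes [ 0.0022 -0.0008  0.0004] in current axes [ 0.0022 -0.0008  0.0004]
```

```bash
python3 -m handwheel '[[[0,0,0,0.001,-0.0008,0,0.03],[0,0,0,0,0,0,0],[0,0,0,0,0,0,0],[0,0,0,0,0,0,0],[0,0,0,0,0,0,0],[0,0,0,-0.005,0,0,0],[0,0,0,-0.01,0,0,0],[0,0,0,-0.015,0,0,0],[0,0,0,-0.02,0,0,0],[0,0,0,-0.02,0,0,0],[0,0,0,-0.02,0,0,0],[0,0,0,-0.02,0,0,0],[0,0,0,-0.01,0,0,0],[0,0,0,0,0,0,0]]]' 80; python3 go.py .517 .348 .19 -43.2;python3 - <<'E'
from h import *
d=cam("side")
crop(d,270,85,390,205,5,"c9.png")
E
```

```text
t: 19.1
tool_pos: [0.4524, -0.2009, 0.1918]
orientation: [[0.006, 0.727, -0.686], [-0.002, -0.686, -0.727], [-1.0, 0.006, -0.003]]
contact_force: [0.8, -0.4, -1.4]
opening: 0.245
t 19.1 pos [ 0.4524 -0.2009  0.1918] open 21.0 F [ 0.8 -0.4 -1.4] q7 -0.54 q1 0.5
turn [-0.1 -0.1 -0.4] shift in target axes [ 0.0018 -0.3287 -0.4444] in current axes [ 0.0009 -0.3298 -0.4435]
```

View pics/c9.png

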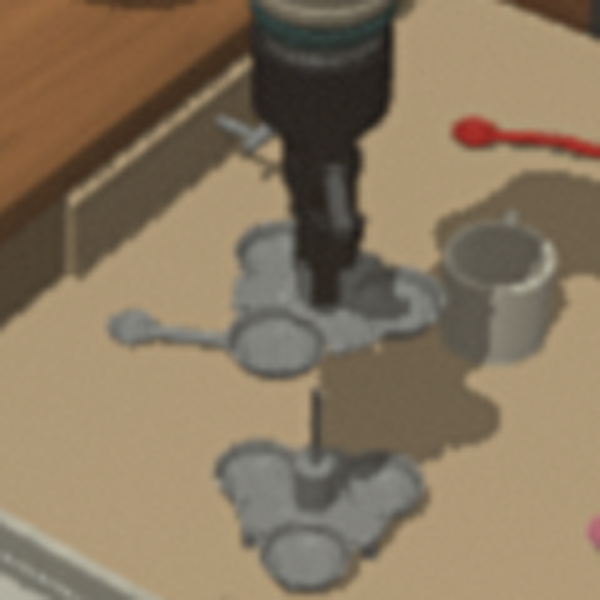

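The plate is held level at (330,310) and the stud is bare at (316,450). The base is undisturbed, so I carry the plate over.

```bash
python3 -m handwheel '[[[0,0,-0.4,0,-0.01,-0.014,0],[0,0,0,0,-0.02,-0.027,0],[0,0,0,0,-0.02,-0.027,0],[0,0,0,0,-0.02,-0.027,0],[0,0,0,0,-0.02,-0.027,0],[0,0,0,0,-0.02,-0.027,0],[0,0,0,0,-0.02,-0.027,0],[0,0,0,0,-0.02,-0.027,0],[0,0,0,0,-0.02,-0.027,0],[0,0,0,0,-0.02,-0.027,0],[0,0,0,0,-0.02,-0.027,0],[0,0,0,0,-0.02,-0.027,0],[0,0,0,0,-0.02,-0.027,0],[0,0,0,0,-0.02,-0.027,0],[0,0,0,0,-0.02,-0.027,0],[0,0,0,0,-0.02,-0.027,0],[0,0,0,0,0,0,0]]]'; python3 go.py .517 .348 .10 -43.2
```

```text
t: 21.28
tool_pos: [0.4949, 0.3549, 0.1787]
orientation: [[-0.035, 0.739, -0.673], [0.007, -0.673, -0.739], [-0.999, -0.031, 0.019]]
contact_force: [-0.3, -0.6, -1.9]
opening: 0.245
t 21.27 pos [0.4949 0.3549 0.1787] open 21.0 F [-0.3 -0.6 -1.9] q7 -1.51 q1 -0.53
turn [0.9 1.1 1.8] shift in target axes [ 0.0787  0.0209 -0.0101] in current axes [ 0.0778  0.0234 -0.0112]
```

```bash
python3 -m handwheel '[[[0.9,1.1,1.8,0.02,0.022,-0.011,0],[0,0,0,0.03,0,0,0],[0,0,0,0.01,0,0,0],[0,0,0,0,0,0,0]]]'; python3 go.py .517 .348 .040 -43.2;python3 - <<'E'
from h import *
for n,b in(("side",(60,200,300,350)),("top",(110,100,260,210))):
    d=cam(n); crop(d,*b,3.3 if n=="side" else 4,"c10%s.png"%n)
    print(((proj(d,[.517,.348,.10])[0]-b[:2]+.5)*(3.3 if n=="side" else 4)))
E
```

```text
t: 21.78
tool_pos: [0.5142, 0.3483, 0.1138]
orientation: [[-0.004, 0.73, -0.683], [-0.004, -0.683, -0.73], [-1.0, -0.0, 0.006]]
contact_force: [0.1, 0.2, -0.8]
opening: 0.244
t 21.77 pos [0.5142 0.3483 0.1138] open 20.8 F [ 0.1  0.2 -0.8] q7 -1.54 q1 -0.54
turn [0.1 0.3 0. ] shift in target axes [ 0.0738  0.0023 -0.0017] in current axes [ 0.0738  0.0023 -0.0021]
[384.75315554 266.44469462]
[195.82304989 224.51523154]
```

View pics/c10side.png

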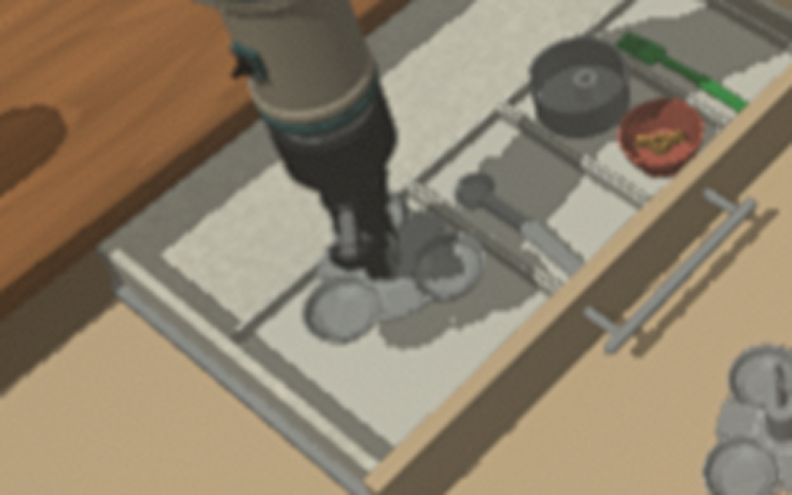

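The plate is level over the square tray, with the neighbouring spoons clear of it. The nut shows in the cup at (660,140) and the sleeve in the dabba at (587,78). I lower the plate.

```bash
python3 -m handwheel '[[[0,0.3,0,0.025,0.0023,-0.002,0],[0,0,0,0.025,0,0,0],[0,0,0,0,0,0,0]]]'; python3 go.py .517 .348 .040 -43.2
```

```text
t: 22.25
tool_pos: [0.5204, 0.3505, 0.0681]
orientation: [[0.007, 0.73, -0.684], [0.006, -0.684, -0.73], [-1.0, 0.001, -0.009]]
contact_force: [-0.1, 0.0, -1.1]
opening: 0.241
t 22.25 pos [0.5204 0.3505 0.0681] open 20.6 F [-0.1  0.  -1.1] q7 -1.55 q1 -0.55
turn [ 0.1 -0.5 -0.1] shift in target axes [ 0.0281 -0.0008  0.0042] in current axes [ 0.0281 -0.0008  0.0044]
```

```bash
python3 -m handwheel '[[[0,-0.5,-0.1,0.012,-0.001,0.004,0],[0,0,0,0.012,0,0,0],[0,0,0,0.003,0,0,0],[0,0,0,0,0,0,0]]]'; python3 go.py .517 .348 .040 -43.2
```

```text
t: 22.75
tool_pos: [0.5187, 0.3496, 0.0427]
orientation: [[0.004, 0.73, -0.684], [0.003, -0.684, -0.73], [-1.0, 0.0, -0.005]]
contact_force: [-0.2, 0.8, -1.4]
opening: 0.246
t 22.75 pos [0.5187 0.3496 0.0427] open 21.0 F [-0.2  0.8 -1.4] q7 -1.55 q1 -0.55
turn [ 0.1 -0.3 -0. ] shift in target axes [ 0.0027 -0.0001  0.0023] in current axes [ 0.0027 -0.0001  0.0023]
```

```bash
python3 -m handwheel '[[[0,-0.3,0,0.002,0,0.001,0],[0,0,0,0,0,0,0],[0,0,0,0,0,0,0.03],[0,0,0,0,0,0,0.04],[0,0,0,0,0,0,0.042],[0,0,0,0,0,0,0.042],[0,0,0,-0.02,0,0,0.042],[0,0,0,-0.04,0,0,0.042],[0,0,0,-0.05,0,0,0.042],[0,0,0,-0.03,0,0,0.042],[0,0,0,0,0,0,0.042]]]'; python3 go.py .517 .348 .040 -43.2
```

```text
t: 24.12
tool_pos: [0.5194, 0.3503, 0.1919]
orientation: [[0.006, 0.73, -0.684], [0.004, -0.684, -0.73], [-1.0, 0.002, -0.006]]
contact_force: [-0.1, 0.6, -0.7]
opening: 0.491
t 24.12 pos [0.5194 0.3503 0.1919] open 42.0 F [-0.1  0.6 -0.7] q7 -1.51 q1 -0.53
turn [ 0.1 -0.4 -0.1] shift in target axes [ 0.1519 -0.0002  0.0033] in current axes [ 0.1519 -0.0005  0.0043]
```

```bash
python3 -m handwheel '[[[9.3,0,0,0,0,0,0.042],[9.3,-0.2,-0.1,0,0,0,0.042],[9.3,-0.2,0,0,0,0,0.042],[0,0,0,0,0,0,0.04]]]'; python3 go.py .6147 -.287 .18 -71
python3 - <<'E'
from h import *
d=cam("side");b=(60,200,300,350);crop(d,*b,3.3,"c11.png")
E
```

```text
t: 24.62
tool_pos: [0.518, 0.3491, 0.1922]
orientation: [[-0.003, 0.312, -0.95], [0.001, -0.95, -0.312], [-1.0, -0.002, 0.003]]
contact_force: [0.1, 0.2, 1.2]
opening: 0.468
t 24.62 pos [0.518  0.3491 0.1922] open 39.9 F [0.1 0.2 1.2] q7 -1.91 q1 -0.61
turn [-0.8  0.2  0.1] shift in target axes [0.0122 0.6329 0.1157] in current axes [0.0114 0.6345 0.1066]
```

View pics/c11.png

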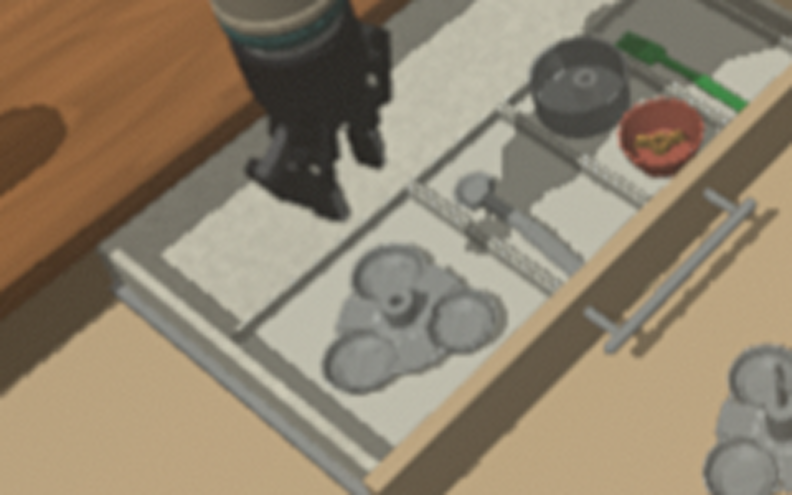

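The plate lies flat and centred in the square tray, collar at (400,300). Next, the loose spoon.

```bash
python3 -m handwheel '[[[-0.8,0,0,0,0.025,0.004,0.04],[0,0,0,0,0.045,0.008,0.04],[0,0,0,0,0.045,0.008,0.04],[0,0,0,0,0.045,0.008,0.04],[0,0,0,0,0.045,0.008,0.04],[0,0,0,0,0.045,0.008,0.04],[0,0,0,0,0.045,0.008,0.04],[0,0,0,0,0.045,0.008,0.04],[0,0,0,0,0.045,0.008,0.04],[0,0,0,0,0.045,0.008,0.04],[0,0,0,0,0.045,0.008,0.04],[0,0,0,0,0.045,0.008,0.04],[0,0,0,0,0.045,0.008,0.04],[0,0,0,0,0.045,0.008,0.04],[0,0,0,0,0.02,0.004,0.04],[0,0,0,0,0,0,0.04]]]' 40; python3 go.py .6147 -.287 .08 -71
```

```text
t: 26.68
tool_pos: [0.6327, -0.2995, 0.185]
orientation: [[-0.009, 0.376, -0.926], [0.005, -0.927, -0.376], [-1.0, -0.008, 0.007]]
contact_force: [0.9, 0.2, 0.1]
opening: 0.469
t 26.68 pos [ 0.6327 -0.2995  0.185 ] open 40.1 F [0.9 0.2 0.1] q7 -0.83 q1 0.45
turn [3.1 0.4 0.4] shift in target axes [ 0.105  -0.0177  0.0129] in current axes [ 0.1052 -0.0175  0.0112]
```

```bash
python3 -m handwheel '[[[3.1,0.4,0.4,0.02,-0.0175,0.0112,0.04],[0,0,0,0.04,0,0,0.04],[0,0,0,0.03,0,0,0.04],[0,0,0,0,0,0,0.04]]]'; python3 go.py .6147 -.287 .05 -71
python3 - <<'E'
from h import *
d=cam("side");b=(255,90,375,190);crop(d,*b,5,"c12.png")
for P in([.6128,-.2876,.010],[.6147,-.287,.014],[.6549,-.2731,.008],[.5411,-.3122,.004]): print(((proj(d,P)[0]-b[:2]+.5)*5-.5).round(0))
E
```

```text
t: 27.18
tool_pos: [0.6153, -0.2798, 0.0937]
orientation: [[0.0, 0.335, -0.942], [0.006, -0.942, -0.335], [-1.0, -0.005, -0.002]]
contact_force: [-0.7, -0.2, 0.8]
opening: 0.467
t 27.18 pos [ 0.6153 -0.2798  0.0937] open 39.9 F [-0.7 -0.2  0.8] q7 -0.9 q1 0.43
turn [ 0.6 -0.1  0.3] shift in target axes [0.0437 0.0066 0.0029] in current axes [0.0437 0.0068 0.0031]
[269. 311.]
[266. 306.]
[206. 300.]
[378. 341.]
```

View pics/c12.png

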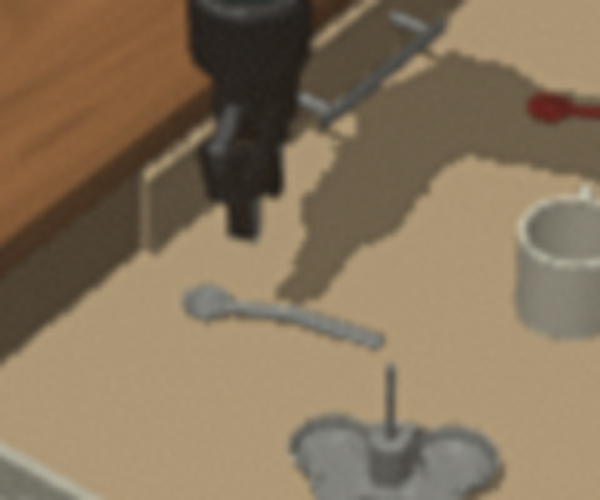

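The spoon matches its prediction: bowl at (206,301), tail at (380,342). I descend.

```bash
python3 -m handwheel '[[[0.6,0,0.3,0.02,0.0067,0.003,0.04],[0,0,0,0.025,0,0,0.04],[0,0,0,0.015,0,0,0.035],[0,0,0,0,0,0,0.03]]]'; python3 go.py .6147 -.287 .005 -71
```

```text
t: 27.72
tool_pos: [0.6191, -0.2889, 0.0362]
orientation: [[0.011, 0.325, -0.946], [-0.004, -0.946, -0.325], [-1.0, 0.007, -0.01]]
contact_force: [0.8, -0.3, 1.0]
opening: 0.353
t 27.73 pos [ 0.6191 -0.2889  0.0362] open 30.2 F [ 0.8 -0.3  1. ] q7 -0.9 q1 0.43
turn [-0.  -0.6 -0.4] shift in target axes [ 0.0312 -0.0033  0.0035] in current axes [ 0.0311 -0.0035  0.0038]
```

```bash
python3 -m handwheel '[[[0,-0.6,-0.4,0.013,-0.0034,0.0037,0.03],[0,0,0,0.012,0,0,0.028],[0,0,0,0,0,0,0.028]]]'; python3 go.py .6147 -.287 .005 -71
```

```text
t: 28.1
tool_pos: [0.6152, -0.2874, 0.0107]
orientation: [[0.0, 0.325, -0.946], [-0.001, -0.946, -0.325], [-1.0, 0.001, -0.0]]
contact_force: [-0.1, -0.1, 0.3]
opening: 0.327
t 28.1 pos [ 0.6152 -0.2874  0.0107] open 28.0 F [-0.1 -0.1  0.3] q7 -0.91 q1 0.43
turn [-0.  -0.  -0.1] shift in target axes [ 0.0057 -0.0005  0.0004] in current axes [ 0.0057 -0.0005  0.0004]
```

```bash
python3 -m handwheel '[[[0,0,0,0.006,0,0,0.024],[0,0,0,0,0,0,0],[0,0,0,0,0,0,0],[0,0,0,0,0,0,0],[0,0,0,0,0,0,0]]]' 40; python3 go.py .6147 -.287 .15 -90
```

```text
t: 28.72
tool_pos: [0.616, -0.2877, 0.0053]
orientation: [[0.002, 0.325, -0.946], [-0.002, -0.946, -0.325], [-1.0, 0.002, -0.001]]
contact_force: [1.0, 0.1, -0.4]
opening: 0.107
t 28.73 pos [ 0.616  -0.2877  0.0053] open 9.2 F [ 1.   0.1 -0.4] q7 -0.91 q1 0.43
turn [19.  -0.1 -0.1] shift in target axes [-0.1447 -0.0007  0.0013] in current axes [-0.1447 -0.0007  0.0008]
```

```bash
python3 -m handwheel '[[[0,0,0,-0.015,0,0,0],[0,0,0,-0.03,0,0,0],[0,0,0,-0.04,0,0,0],[0,0,0,-0.04,0,0,0],[0,0,0,-0.04,0,0,0],[9.5,0,0,0,0,0,0],[9.5,0,0,0,0,0,0],[0,0,0,0,0,0,0]]]'; python3 go.py .520 .185 .17 -90
```

```text
t: 29.72
tool_pos: [0.6173, -0.2881, 0.1852]
orientation: [[0.011, -0.009, -1.0], [-0.005, -1.0, 0.009], [-1.0, 0.005, -0.011]]
contact_force: [0.8, 0.0, -0.4]
opening: 0.108
t 29.73 pos [ 0.6173 -0.2881  0.1852] open 9.2 F [ 0.8  0.  -0.4] q7 -1.17 q1 0.38
turn [-0.5 -0.6 -0.3] shift in target axes [ 0.0152 -0.4731  0.0973] in current axes [ 0.012  -0.4723  0.1016]
```

```bash
python3 -m handwheel '[[[-0.5,-0.6,-0.3,0,-0.02,0.004,0],[0,0,0,0,-0.038,0.008,0],[0,0,0,0,-0.038,0.008,0],[0,0,0,0,-0.038,0.008,0],[0,0,0,0,-0.038,0.008,0],[0,0,0,0,-0.038,0.008,0],[0,0,0,0,-0.038,0.008,0],[0,0,0,0,-0.038,0.008,0],[0,0,0,0,-0.038,0.008,0],[0,0,0,0,-0.038,0.008,0],[0,0,0,0,-0.038,0.008,0],[0,0,0,0,-0.038,0.008,0],[0,0,0,0,-0.034,0.006,0],[0,0,0,0,0,0,0]]]'; python3 go.py .520 .185 .10 -90
```

```text
t: 31.48
tool_pos: [0.4927, 0.2173, 0.1886]
orientation: [[-0.014, 0.057, -0.998], [0.013, -0.998, -0.057], [-1.0, -0.014, 0.013]]
contact_force: [-0.3, -0.2, -0.3]
opening: 0.108
t 31.48 pos [0.4927 0.2173 0.1886] open 9.2 F [-0.3 -0.2 -0.3] q7 -1.94 q1 -0.47
turn [3.2 0.8 0.8] shift in target axes [ 0.0886  0.0323 -0.0273] in current axes [ 0.0877  0.035  -0.0266]
```

```bash
python3 -m handwheel '[[[3.2,0.8,0.8,0.02,0.0345,-0.0266,0],[0,0,0,0.035,0,0,0],[0,0,0,0.02,0,0,0],[0,0,0,0,0,0,0]]]'; python3 go.py .520 .185 .06 -90
python3 - <<'E'
from h import *
d=cam("side");b=(150,200,290,310);crop(d,*b,5,"c13.png")
E
```

```text
t: 31.98
tool_pos: [0.5192, 0.1848, 0.1117]
orientation: [[-0.001, 0.01, -1.0], [-0.0, -1.0, -0.01], [-1.0, 0.0, 0.001]]
contact_force: [-0.5, -0.4, -0.2]
opening: 0.108
t 31.98 pos [0.5192 0.1848 0.1117] open 9.2 F [-0.5 -0.4 -0.2] q7 -1.92 q1 -0.41
turn [ 0.5  0.  -0. ] shift in target axes [ 0.0517 -0.0002 -0.0008] in current axes [ 0.0517 -0.0002 -0.0009]
```

View pics/c13.png

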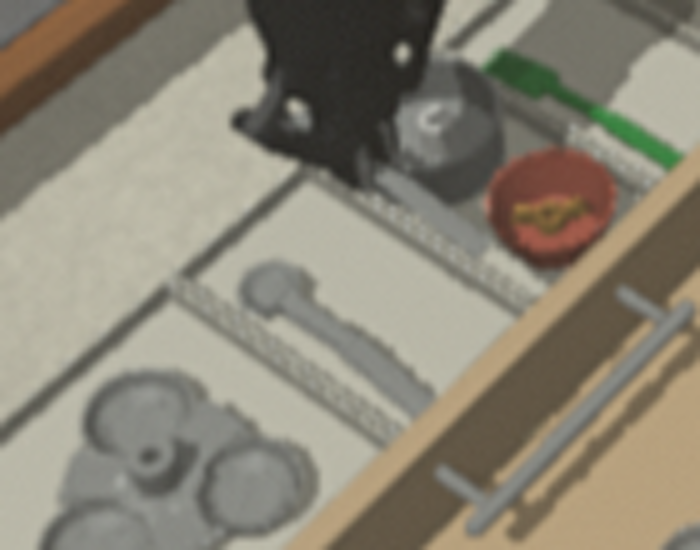

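The spoon is held level over the free right half of its tray, handle at (430,210). I lower it.

```bash
python3 -m handwheel '[[[0.5,0,0,0.025,0,-0.001,0],[0,0,0,0.025,0,0,0],[0,0,0,0,0,0,0]]]'; python3 go.py .520 .185 .025 -90
```

```text
t: 32.4
tool_pos: [0.5227, 0.1864, 0.0654]
orientation: [[0.006, 0.003, -1.0], [0.003, -1.0, -0.003], [-1.0, -0.003, -0.006]]
contact_force: [-0.4, 0.8, 0.2]
opening: 0.109
t 32.4 pos [0.5227 0.1864 0.0654] open 9.3 F [-0.4  0.8  0.2] q7 -1.92 q1 -0.41
turn [ 0.2 -0.3  0.2] shift in target axes [0.0404 0.0014 0.0027] in current axes [0.0404 0.0016 0.0029]
```

```bash
python3 -m handwheel '[[[0,-0.3,0.2,0.02,0.0014,0.0028,0],[0,0,0,0.016,0,0,0],[0,0,0,0.003,0,0,0],[0,0,0,0,0,0,0]]]'; python3 go.py .520 .185 .025 -90
```

```text
t: 32.9
tool_pos: [0.5215, 0.1859, 0.0265]
orientation: [[0.004, 0.004, -1.0], [0.001, -1.0, -0.004], [-1.0, -0.001, -0.004]]
contact_force: [-0.7, 0.7, -0.7]
opening: 0.103
t 32.9 pos [0.5215 0.1859 0.0265] open 8.8 F [-0.7  0.7 -0.7] q7 -1.92 q1 -0.41
turn [ 0.2 -0.2  0.1] shift in target axes [0.0015 0.0009 0.0015] in current axes [0.0015 0.0009 0.0015]
```

Spoon about 2 mm above the floor. I release it gently and retreat.

```bash
python3 -m handwheel '[[[0,0,0,0.001,0,0,0],[0,0,0,0,0,0,0.014],[0,0,0,0,0,0,0.018],[0,0,0,0,0,0,0.018],[0,0,0,-0.01,0,0,0.018],[0,0,0,-0.03,0,0,0.018],[0,0,0,-0.05,0,0,0.02],[0,0,0,-0.06,0,0,0.03],[0,0,0,-0.03,0,0,0.03],[0,0,0,0,0.05,0,0.03],[0,0,0,0,0.06,0,0.03],[0,0,0,0,0.06,0,0.03],[0,0,0,0,0.06,0,0.03],[0,0,0,0,0.06,0,0.03],[0,0,0,0,0.05,0,0.03],[0,0,0,0,0,0,0.03],[0,0,0,0,0,0,0.03]]]'; python3 go.py .520 .185 .025 -90
python3 - <<'E'
from h import *
d=cam("top");crop(d,120,90,305,215,4.3,"c14.png")
E
```

```text
t: 35.02
tool_pos: [0.5254, -0.1626, 0.2208]
orientation: [[0.02, 0.007, -1.0], [0.004, -1.0, -0.007], [-1.0, -0.004, -0.02]]
contact_force: [-0.4, 1.1, 0.6]
opening: 0.35
t 35.02 pos [ 0.5254 -0.1626  0.2208] open 29.9 F [-0.4  1.1  0.6] q7 -1.27 q1 0.22
turn [ 0.4 -1.1  0.2] shift in target axes [ 0.1958 -0.3476  0.0054] in current axes [ 0.1971 -0.3469  0.0067]
```

View pics/c14.png

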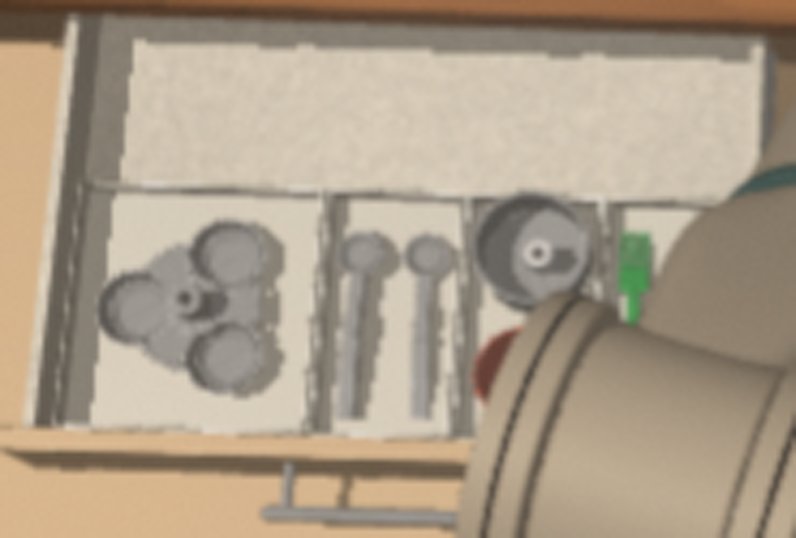

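The spoon lies lengthwise at (427,325) beside the nested pair. The plate is flat at (190,300) and the sleeve stands in the dabba at (538,253). The picture budget is used up, so I do a numeric check of the nut and the spoon before handing in.

```bash
python3 - <<'E'
from h import *
from rig import order
f=lambda x,y:(120+(x+.5)/4.3-.5,90+(y+.5)/4.3-.5)
d=cam("top")
print("spoon bowl,tail",ray(d,f(428,255),.028),ray(d,f(421,415),.023)); print("collar top",ray(d,f(190,300),.057),"sleeve top",ray(d,f(538,253),.048))
e=cam("side");c=proj(e,[.4735,.1065,.035])[0].astype(int)
h=cv2.cvtColor(e["color"],cv2.COLOR_RGB2HSV)[c[1]-15:c[1]+15,c[0]-15:c[0]+15]
m=(h[...,0]>9)&(h[...,0]<28)&(h[...,1]>130);v,u=np.nonzero(m)
print("nut px",len(u),ray(e,(u.mean()+c[0]-15,v.mean()+c[1]-15),.033) if len(u) else None)
s=arm.get_state();print(s["t"],np.abs(s["qd"]).max(),s["contact_force"])
order.job_done()
E
```

```text
spoon bowl,tail [0.56477178 0.18610383 0.028     ] [0.44607072 0.18385098 0.023     ]
collar top [0.51756208 0.34593219 0.057     ] sleeve top [0.56279992 0.10266544 0.048     ]
nut px 32 [0.47697931 0.10514347 0.033     ]
35.175 0.006749417086098464 [ 0.37593139  0.44421307 -0.42989622]
the job is handed in; nothing more can be done
```

The stand is taken apart, everything is put away in the required order, and the job was handed in at about 35 s of the 128 s allowed. The system reports no verdict, so these are my own readings from the last camera checks:

| Part | Where it lies | Measured against target |
|---|---|---|
| Wing nut | in the muffin cup | about 4 mm from the cup's axis |
| Sleeve | standing in the dabba | about 4 mm from the dabba's axis |
| Plate | flat in the square tray | about 2 mm from the tray's centre |
| Spoon | lengthwise in the free half of its tray | bowl toward +x, about 1° off the tray's x axis, about 4 mm off centre along it |

- **Steps in order:** pictures after each lift showed the next part still on the stud, and pictures after each release showed the part lying where it belonged.
- **Base:** it was standing and looked unmoved when I last viewed it, before lifting the spoon.
- **At the end:** the gripper was empty, clear of everything and almost motionless.
- **Not fully seen:** the arm hid most of the cup in the last top view. I confirmed the nut there only by its brass colour in the side camera. I did not check the base again after the spoon was moved.

None of the checks failed or disagreed.

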